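# Knock a stuck shock piston out of its nest

## Robot

A 6-joint arm with a two-finger parallel gripper is mounted at the origin on the work surface. World frame = base frame: x ahead of the robot, y to its left, z up, the work surface at z = 0. Lengths are in mm, angles in rad, forces in N, time in s.
With the tool pointing down it reaches from about 400 to 825 mm from the base axis. Payload 7 kg.
Tool frame: the origin (TCP) lies where the fingers leave the gripper's body, on its centre line; the fingertips stand 66 mm ahead of it and the grasp point (between the pads) lies 47 mm ahead of it (grip_point_offset is the distance from the TCP to the grasp point, in mm); z points along the fingers, y is the line along which they close (so a half turn about z gives the same grasp; the last joint's range is limited). The gripper opens to 88 mm and grips with 3 to 60 N. Pads are 19 mm wide; open, the fingers measure 130 mm over their backs; the gripper's body (78 mm by 193 mm) begins 47 mm behind the grasp point.
Start: joints at [-0.925, 0.359, 0.012, 0, -1.224, -0.288], TCP at [236.367, -632.239, 292.161] pointing down, gripper open.
Joint ranges: [-3.07, 3.07], [-1.43, 2.12], [-1.02, 1.25], [-3.03, 1.67], [-3.05, -0], [-3.03, 3.03]. Speed limits (rad/s): [2.39, 2.39, 3.01, 3.14, 3.14, 3.14].

## Interface

Orientations are given as a rotation vector (axis times angle).
In Python, from rig import * gives the robot as it stands.
- The arm moves only by the shell command python3 -m jog 'ROWS' [FORCE]. ROWS is JSON, a list that holds one entry, the list of rows, each a list of 7 numbers: the opening, from 0 (shut) to 1 (fully open), then the shift along the tool's x, y, z in mm, then the turn, a rotation vector about the tool's x, y, z in degrees. A call has 1 to 5 rows; each row shifts and turns the commanded pose from where the row before left it, along the tool's axes as they then stand; what a row does not reach is not made up. A row lasts 1/12 s, in which the tool goes at most 41.7 mm and 7.16 degrees, less where a joint would pass 70% of its speed; a pose out of reach is approached as far as the arm can. A call is refused whole if a number of a shift passes 41.7 or a number of a turn 7.16, either way. A call with a gripper value outside its range is refused whole. The fingers move at their own pace and stop on an object; FORCE is the grip in N (left out, the last holds). Time passes only in rows, so rows that do not move let the fingers close. It gives the time, the measured TCP pose, the force and the opening at its end, in the units of the state.
- sense(): the state, without advancing time (a new reading comes with each control period).
- snapshot(name): name is "scene" or "top" or "wrist"; returns a dict with "image" (420x560x3 uint8, red, green, blue), "fx", "fy", "cx", "cy" (pixels), "k1" (the pictures are not rectified: a ray, as slopes to the right and down, at radius r is drawn at 1 + k1 r^2 times it, then the intrinsics apply), "rvec" (rotation vector, rad) and "tvec" (3), from world to camera coordinates, as OpenCV has them. Camera axes: x right, y down, z forward; pixel columns grow to the right and rows downward; lengths in mm; the calibration is good to about 2 mm. A picture is of the moment at which its call begins. There is no depth.
- finish_job(): hands the job in, once; it reports no verdict.
The state is a dict: "clock": time; "q": joint angles; "joint_velocities": joint speeds; "effort": joint torques, N m; "tool_pos": TCP position; "eef_rot": TCP orientation; "force": force on the tool from outside, world axes, zero at the start; "moment": the same for the moment, N m; "opening": finger opening in mm.
Only numpy, scipy, OpenCV 4.12 (cv2) and the standard library are available. Lean on these libraries where they do the work, as an engineer would, in place of code of your own. Each camera call takes 0.05 s, during which the arm holds its last target. There are 200 camera calls.

## Task

The orange shock piston is stuck flush in the pocket of the blue nest bridge. Use the C-shaped knockout frame: hook it under the bridge, feel for the hole in the eccentric bottom plate with its pin, and draw it up without forcing anything until the piston is pushed out past the spring plungers. Then stand the frame upright on the bench clear of the bridge, lift the piston out and set it down upright in the grey tray, leaving the bottle, the jar and the wrench where they are.

Things in the scene. Friction and masses are not known exactly. Their poses are not given: they have to be found in the camera images.
- bridge: Fixed blue nest bridge; origin on the bench under the pocket's axis, z up. Plate 80 (x) by 140 (y) mm, top face 84 mm above the bench, on two legs at its y ends: inner faces at y = +-55, bolted feet to y = +-87, x = +-55 mm. Open at front (-x) and back. Round pocket, 38 mm bore, through the 26 mm plate. Over 40 N from the frame on bridge or piston is forcing it.
- nest_floor (a point): Centre of the pocket's floor, 58 mm above the bench, on the pocket's axis. Three spring plungers 11 to 17 mm above it pinch the piston: pushing it up takes about 3 to 20 N besides the frame's weight, until its underside is 17 to 20 mm above this floor. Then they snap in beneath and the piston rests on them, loose, 15 mm proud of the plate. The frame's foot meets the bottom plate 24 mm up.
- plate_under (a point): Point on the pocket's axis on the underside of the square steel bottom plate (6 mm thick, 64 mm wide), 52 mm above the bench. Its one vertical knockout hole, 14 mm across, lies 6 mm off this axis, in a direction that differs each time, is not measured and is hardly visible: feel for it from below with the pin, round a circle of 6 mm radius. The plate is clamped and does not turn.
- piston_center (a point): Centre (half-way up) of the loose piston: an orange disc 36 mm across, 24 mm tall, 0.07 kg, z along its axis, brass face on top. It starts on the pocket floor, its top 2 mm below the plate's top face.
- frame_grip (a point): Knockout frame, loose, 0.4 kg, 170 mm tall, standing on its flat foot on the bench. Point in the middle of its red upright handle, 146 mm above the foot's underside, z up. Handle a plain block 18 (x) by 26 (y) mm, 122 to 170 mm up. Seen from the side a C open to its +x: spine at x = -71 to -59, top arm 112 to 122 mm up, to x = +18 mm.
- frame_pin (a point): Tip of the frame's upright pin, 40 mm above the foot's underside, straight below the handle's middle (same axis). Pin 10 mm across, its last 1 mm bevelled to 8 mm. It stands on the foot: 10 mm thick, 50 mm wide (y), x = -71 to +45 mm from the pin's axis. Free height from foot to top arm 102 mm.
- tray: Fixed grey open tray, 170 (x) by 150 (y) mm, walls 4 mm thick and 22 mm high, inner floor 4 mm above the bench. Origin at the centre of its underside.
- lube: Loose black bottle, 40 mm across, 110 mm tall, a bystander. Origin at the centre of its underside.
- grease: Loose white jar with blue lid, 60 mm across, 55 mm tall, a bystander. Origin at the centre of its underside.
- wrench: Loose wrench lying flat, a bystander. Origin on its underside near its middle, handle towards its -x.
There are look-alikes about, which are no part of the job. Several things look just like the part that bears frame_grip: the one meant starts farthest to the robot's right. Of the things shaped like the part that bears piston_center, the orange one is meant.

How it is judged (in metres and radians):
On the way:
1. the piston is pushed up past the plungers (at least 16 mm above its seat) by the knockout pin, not touched by the fingers (z of piston_center in the frame of bridge above 0.086 m and horizontal distance between piston_center and bridge below 0.004 m and contact force between frame and piston above 0.2 N and contact force between the fingers and piston below 0.1 N), for 0.1 s.
At the end, for the whole second after the job is handed in: The piston stands upright (within 0.15 rad, brass face up) and at rest on the floor of the grey tray; the knockout frame stands upright (within 0.08 rad) and at rest with its foot on the bench, its handle more than 75 mm from the pocket's axis and touching nothing of the bridge (x of piston_center in the frame of tray between -0.07 and 0.07 m and y of piston_center in the frame of tray between -0.06 and 0.06 m and height (world z) of piston_center below 0.02 m and angle between piston's own z axis and vertical below 0.15 rad and linear speed of each of piston, frame below 0.02 m/s and angle between frame's own z axis and vertical below 0.08 rad and height (world z) of frame_grip between 0.141 and 0.151 m and horizontal distance between frame_grip and bridge above 0.075 m and contact force between frame and bridge below 0.1 N).
It fails at once if the knockout frame is pressed against the bridge with more than 40 N (contact force between frame and bridge above 40 N).
It fails at once if the knockout frame is pressed against the piston with more than 40 N (contact force between frame and piston above 40 N).
It fails at once if the piston is dropped or slammed into the tray (more than 40 N) (contact force between piston and tray above 40 N).
It fails at once if a bystander is moved by more than 30 mm (distance of any of lube, grease, wrench from where it was at the start of the episode above 0.03 m).
It also fails if it takes over 72 s, if anything falls off the work surface, if the arm or the gripper's body presses on something with over 40 N, if the wrist force passes 120 N, or if a joint passes its speed limit or range.

## Working session

There is one attempt and no reset: what is moved stays moved. The work goes in short steps, Python scripts to look and compute and a shell command to move; the robot and the scene stay as the last step left them, time stands still between calls to the robot, and variables do not carry over. Pictures are saved under pics/ and viewed, on a budget of 10 in all, crops included, one or two more only if the job needs it, and the job is handed in when it is done.

```bash
mkdir -p pics; ls; cat > h.py <<'E'
from rig import *
import numpy as np, cv2
from scipy.spatial.transform import Rotation as R
def snap(name,fn,crop=None,scale=1):
    s=snapshot(name); im=s["image"][:,:,::-1].copy()
    if crop: x0,y0,x1,y1=crop; im=im[y0:y1,x0:x1]
    if scale!=1: im=cv2.resize(im,None,fx=scale,fy=scale,interpolation=cv2.INTER_CUBIC)
    cv2.imwrite(fn,im); np.save(fn+".npy",{k:v for k,v in s.items()},allow_pickle=True); return s
def load(fn): return np.load(fn+".npy",allow_pickle=True).item()
def cal(s):
    K=np.array([[s["fx"],0,s["cx"]],[0,s["fy"],s["cy"]],[0,0,1.]]);return K,np.array([s["k1"],0,0,0,0.])
def pix(s,P):
    K,d=cal(s);return cv2.projectPoints(np.array(P,float).reshape(-1,3),np.array(s["rvec"],float),np.array(s["tvec"],float),K,d)[0].reshape(-1,2)
def ray(s,u,v,z):
    K,d=cal(s);n=cv2.undistortPoints(np.array([[[u,v]]],float),K,d).ravel()
    r=R.from_rotvec(s["rvec"]).as_matrix();c=-r.T@np.array(s["tvec"]);w=r.T@np.array([*n,1]);return c+w*(z-c[2])/w[2]
E
python3 - <<'E'
from h import *
print(sense())
for n in("scene","top"):
    s=snap(n,f"pics/{n}0.png",scale=1.42); print(n,s["rvec"],s["tvec"],s["fx"],s["k1"])
E
```

```text
pics
{'clock': 0.0, 'q': array([-9.24891554e-01,  3.59392944e-01,  1.10445448e-02, -3.33438039e-04,
       -1.22410356e+00, -2.88101099e-01]), 'joint_velocities': array([0.00070559, 0.00044725, 0.00026264, 0.00017054, 0.00209843,
       0.00149158]), 'effort': array([ 5.94085723e-04, -5.82719815e+01,  2.93070334e+01,  6.99805006e+00,
        6.90027126e-03, -1.55395710e-04]), 'tool_pos': array([ 236.23937014, -631.89709411,  291.2154629 ]), 'eef_rot': array([ 5.58784898e-01, -3.09102460e+00, -2.54352194e-03]), 'force': array([-0.77233964, -0.76959857, -0.37013289]), 'moment': array([ 0.01756476, -0.01518924,  0.00169424]), 'opening': 87.71039438527028}
scene [ 1.20709018  2.33191789 -0.96626664] [ 293.71631355 -308.68150716 1431.75378983] 402.08900808918594 0.028986949755863235
top [ 2.20009038 -2.14679057  0.0988376 ] [  79.79595053  622.62114537 1222.22142511] 492.1804892885118 0.019016175525420037
```

View pics/scene0.png

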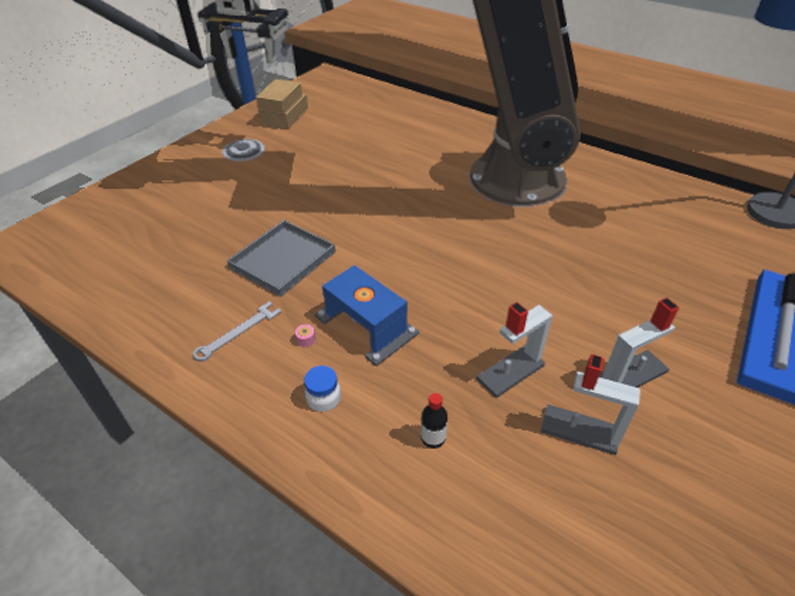

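View pics/top0.png

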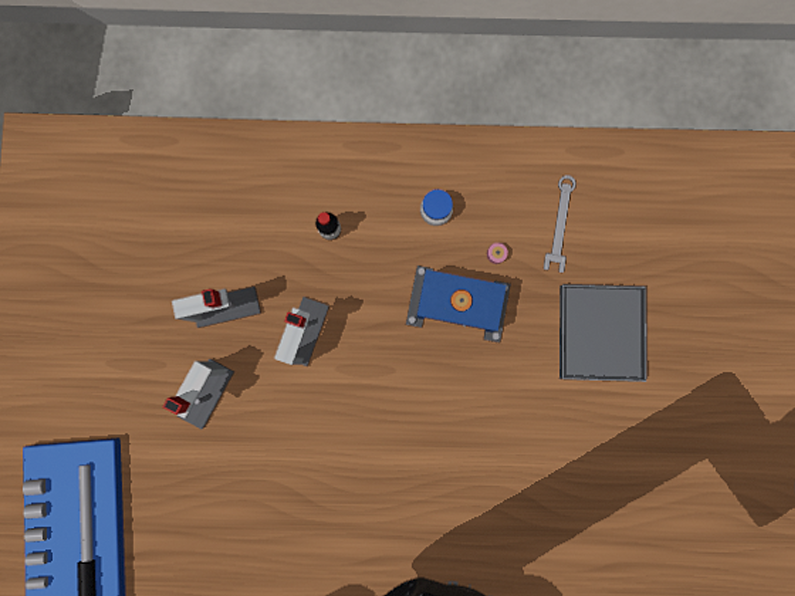

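```bash
python3 - <<'E'
from h import *
s=load("pics/top0.png")
for n,u,v,z in[("hand",296,317,170),("spinebotL",277,360,122),("spineBotR",308,365,122),("footfrontL",306,297,10),("footfrontR",328,303,10),("piston",461,300,82),("pl TL",423,269,84),("pl TR",510,281,84),("plBR",499,331,84),("plBL",416,318,84),("lube",325,219,100),("grease",437,203,55),("tray",604,332,10),("pink",498,252,24),("wr1",567,184,3),("wr2",555,268,3)]:
    print(n,ray(s,u/1.42,v/1.42,z).round())
q=load("pics/scene0.png")
for n,u,v,z in[("hand",518,306,170),("piston",364,295,82),("traycorner",228,263,22)]: print("sc",n,ray(q,u/1.42,v/1.42,z).round())
p=sense();print(R.from_rotvec(p['eef_rot']).as_matrix().round(3))
w=snapshot("wrist");r=R.from_rotvec(w["rvec"]).as_matrix();print(w["fx"],w["cx"],-r.T@np.array(w["tvec"]),r.round(2))
E
```

```text
hand [572. 264. 170.]
spinebotL [503. 300. 122.]
spineBotR [496. 249. 122.]
footfrontL [618. 273.  10.]
footfrontR [608. 232.  10.]
piston [613.  -3.  82.]
pl TL [665.  63.  84.]
pl TR [648. -86.  84.]
plBR [562. -69.  84.]
plBL [580.  73.  84.]
lube [744. 232. 100.]
grease [787.  40.  55.]
tray [ 568. -268.   10.]
pink [707. -73.  24.]
wr1 [ 841. -202.    3.]
wr2 [ 683. -181.    3.]
sc hand [566. 267. 170.]
sc piston [615.  -1.  82.]
sc traycorner [ 656. -328.   22.]
[[-0.937 -0.35  -0.001]
 [-0.35   0.937  0.001]
 [ 0.     0.002 -1.   ]]
299.5640659796034 273.9041280880697 [ 172.27124363 -655.58260648  382.41232261] [[-0.35  0.94  0.  ]
 [ 0.91  0.34  0.26]
 [ 0.24  0.09 -0.97]]
```

```bash
J="python3 -m jog"
python3 -m jog '[[[1,-26.1,30.2,0,0,0,0],[1,-26.1,30.2,0,0,0,0],[1,-26.1,30.2,0,0,0,0],[1,-26.1,30.2,0,0,0,0],[1,-26.1,30.2,0,0,0,0]]]' 
for i in 1 2 3; do python3 -m jog '[[[1,-26.1,30.2,0,0,0,0],[1,-26.1,30.2,0,0,0,0],[1,-26.1,30.2,0,0,0,0],[1,-26.1,30.2,0,0,0,0],[1,-26.1,30.2,0,0,0,0]]]'>/dev/null; done
python3 -m jog '[[[1,-26.1,30.2,0,0,0,0],[1,-26.1,30.2,0,0,0,0],[1,-26.1,30.2,0,0,0,0],[1,-26.1,30.2,0,0,0,0],[1,0,0,0,0,0,-6.5]]]' 
python3 -m jog '[[[1,0,0,0,0,0,-6.5],[1,0,0,0,0,0,-6.5],[1,0,0,0,0,0,-6.5],[1,0,0,0,0,0,-6.5],[1,0,0,0,0,0,-6.5]]]' 
python3 -m jog '[[[1,0,0,0,0,0,-6.5],[1,0,0,0,0,0,-6.5],[1,0,0,0,0,0,-6.5],[1,0,0,0,0,0,0],[1,0,0,0,0,0,0]]]' 
python3 - <<'E'
from h import *
p=sense();print(p['tool_pos'],R.from_rotvec(p['eef_rot']).as_matrix().round(3))
snap("wrist","pics/w1.png",scale=1.42)
E
```

```text
clock: 0.57
tool_pos: [305.7, -443.4, 291.7]
eef_rot: [0.558, -3.091, -0.001]
force: [1.9, 0.1, 0.3]
opening: 87.9
clock: 2.23
tool_pos: [570.9, 271.6, 290.4]
eef_rot: [0.734, -3.054, 0.001]
force: [0.5, -0.1, 0.1]
opening: 87.6
clock: 2.65
tool_pos: [569.1, 266.1, 291.7]
eef_rot: [1.566, -2.722, -0.0]
force: [-0.1, -0.9, 0.2]
opening: 87.9
clock: 3.07
tool_pos: [569.2, 266.0, 291.9]
eef_rot: [1.994, -2.427, -0.0]
force: [0.6, 1.0, 0.1]
opening: 87.2
[569.15637191 265.96001759 291.90990889] [[-0.194 -0.981 -0.   ]
 [-0.981  0.194 -0.   ]
 [ 0.     0.    -1.   ]]
```

View pics/w1.png

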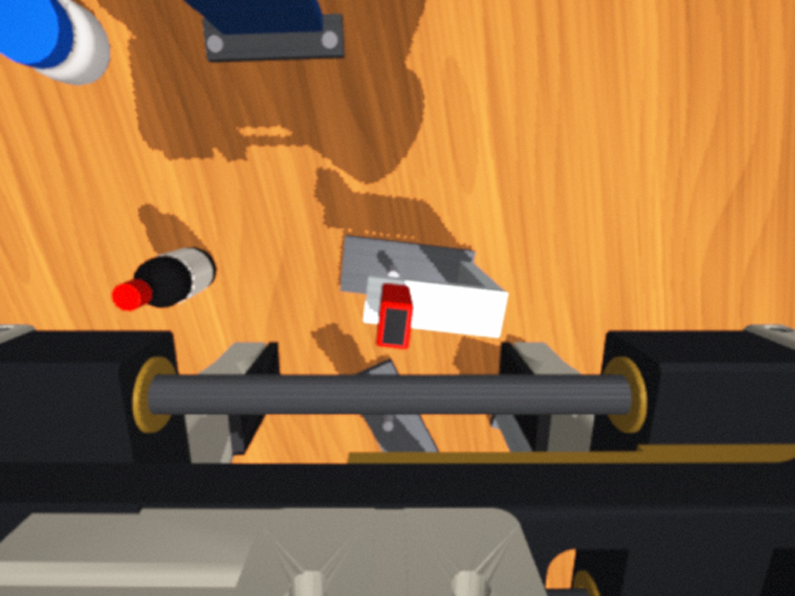

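```bash
python3 - <<'E'
from h import *
s=load("pics/w1.png")
f=lambda u,v,z:ray(s,u/1.42,v/1.42,z)[:2]
print("hand",f(396,326,170), [f(u,v,170).round(1) for u,v in((385,305),(411,305),(408,347),(378,347))])
def ang(a,b): d=b-a; return np.degrees(np.arctan2(d[1],d[0])).round(1)
print(ang(f(499,337,122),f(412,329,122)),ang(f(507,292,122),f(410,282,122)),"foot far",ang(f(470,250,10),f(345,236,10)), "bridge", ang(f(343,56,6),f(210,60,6)))
print("foot far corner",f(344,236,10),f(341,290,10),"bolts",f(215,43,6),f(330,40,6))
E
```

```text
hand [566.04794711 269.34811736] [array([569.5, 257. ]), array([556.2, 259.6]), array([562. , 282.2]), array([577.7, 279.1])]
-16.7 -17.2 foot far -17.6 bridge -9.8
foot far corner [602.3683657  232.08717255] [615.71293595 278.85345211] bolts [669.75600935  63.55018508] [579.71766384  79.42029764]
```

```bash

python3 -m jog '[[[1,-1.8,3.6,0,0,0,5.3],[1,0,0,32.3,0,0,0],[1,0,0,32.3,0,0,0],[1,0,0,32.4,0,0,0],[1,0,0,0,0,0,0]]]' 
python3 -m jog '[[[0,0,0,0,0,0,0],[0,0,0,0,0,0,0],[0,0,0,0,0,0,0],[0,0,0,0,0,0,0],[0,0,0,0,0,0,0]]]' 50
python3 -m jog '[[[0,0,0,0,0,0,0],[0,0,0,0,0,0,0],[0,0,0,0,0,0,0],[0,0,0,0,0,0,0],[0,0,0,0,0,0,0]]]'
python3 -m jog '[[[0,0,0,-4,0,0,0],[0,0,0,0,0,0,0],[0,0,0,0,0,0,0]]]'
python3 - <<'E'
from h import *
p=sense();print(p)
snap("wrist","pics/w2.png",scale=1.42)
E
```

```text
clock: 3.53
tool_pos: [564.0, 267.1, 189.7]
eef_rot: [1.875, -2.512, -0.001]
force: [0.5, -0.4, 0.3]
opening: 87.5
clock: 3.95
tool_pos: [566.4, 268.8, 196.7]
eef_rot: [-1.882, 2.512, 0.0]
force: [-0.9, -0.3, -0.7]
opening: 59.8
clock: 4.37
tool_pos: [566.1, 268.5, 195.2]
eef_rot: [-1.884, 2.514, 0.0]
force: [0.2, 0.0, -1.1]
opening: 26.2
clock: 4.62
tool_pos: [565.9, 268.4, 199.0]
eef_rot: [1.884, -2.514, -0.0]
force: [1.4, 1.6, -1.2]
opening: 17.5
{'clock': 4.6167, 'q': array([ 7.53974572e-01,  3.51917951e-01, -2.22994407e-01, -2.96511964e-04,
       -9.96264491e-01, -1.03845755e+00]), 'joint_velocities': array([ 0.00179756,  0.00155179, -0.00245469,  0.00395144,  0.00224527,
       -0.00111141]), 'effort': array([ 5.44947647e-01, -5.59838176e+01,  2.64323705e+01,  6.36936128e+00,
       -2.49576923e-01,  2.79379266e-03]), 'tool_pos': array([565.92359523, 268.42659351, 198.95352904]), 'eef_rot': array([ 1.88364391e+00, -2.51375037e+00, -3.22390032e-04]), 'force': array([ 1.38848659,  1.63243236, -1.16580796]), 'moment': array([ 0.08711446, -0.02437242, -0.03985824]), 'opening': 17.49389696691744}
```

View pics/w2.png

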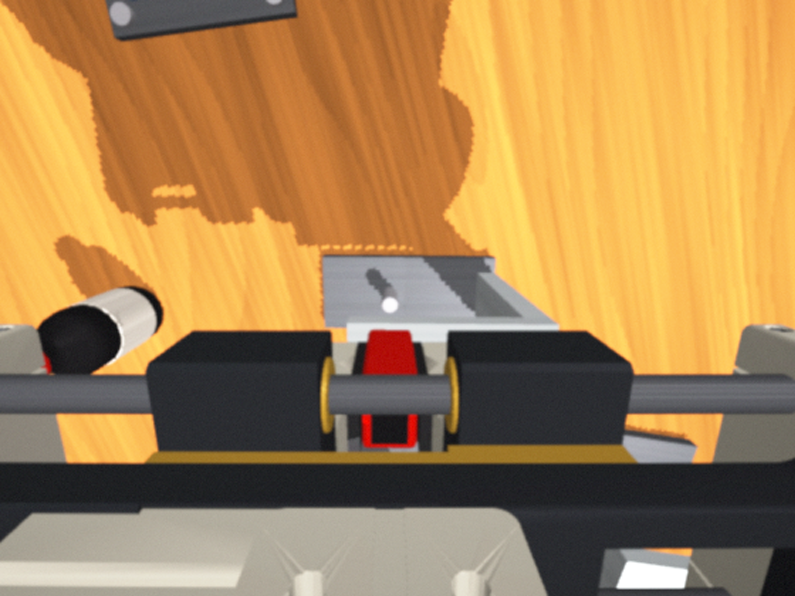

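```bash

python3 -m jog '[[[0,0,0,0,0,0,0],[0,0,0,0,0,0,0],[0,0,0,0,0,0,0]]]'
python3 - <<'E'
from h import *
s=load("pics/w2.png")
p=sense();print(p['tool_pos'],p['force'],p['moment'],p['opening'])
m=R.from_rotvec(p['eef_rot']).as_matrix();print(m.round(3))
print([ray(s,390/1.42,303/1.42,z).round(1) for z in (40,44)])
print([(m.T@(ray(s,u/1.42,v/1.42,z)-p['tool_pos'])).round(1) for u,v,z in((390,303,44),(323,256,14),(494,258,14),(325,325,14))])
print([ray(s,u/1.42,v/1.42,6).round(1) for u,v in((121,13),(122,39),(296,15))])
E
```

```text
clock: 4.92
tool_pos: [565.9, 268.4, 198.9]
eef_rot: [1.884, -2.514, -0.0]
force: [0.2, 1.0, -1.9]
opening: 17.6
[565.91980304 268.41614036 198.92696893] [ 0.1654105   0.96437132 -1.90317753] [0.05564147 0.29208166 0.00610638] 17.61088151649279
[[-0.281 -0.96  -0.   ]
 [-0.96   0.281 -0.   ]
 [ 0.     0.    -1.   ]]
[array([565.3, 268.9,  40. ]), array([565. , 267.8,  44. ])]
[array([  0.8,   0.6, 154.9]), array([ 24.4, -43.1, 184.9]), array([ 23.1,  68.8, 185. ]), array([-23. , -43.6, 184.9])]
[array([670.4,  63. ,   6. ]), array([675.7,  75.8,   6. ]), array([571.7,  93.4,   6. ])]
```

```bash

python3 -m jog '[[[0,0,0,-3,0,0,-6.3],[0,0,0,0,0,0,0],[0,0,0,0,0,0,0]]]'
python3 - <<'E'
from h import *
for n,u,v in(("top0",461,300),("scene0",364,295)):
    s=load(f"pics/{n}.png");im=s["image"].astype(int);u/=1.42;v/=1.42
    r,g,b=im[...,0],im[...,1],im[...,2]
    V,U=np.mgrid[:420,:560]; m=(r>b+40)&(np.hypot(U-u,V-v)<16)
    hull=cv2.convexHull(np.argwhere(m)[:,::-1].astype(np.int32)); e=cv2.fitEllipse(hull)
    print(n,m.sum(),U[m].mean(),V[m].mean(),e,ray(s,U[m].mean(),V[m].mean(),82).round(1),ray(s,*e[0],82).round(1))
    # plate top blue corners
    m=((b>r+50)&(np.hypot(U-u,V-v)<60)).astype(np.uint8)
    print(cv2.minAreaRect(np.argwhere(m)[:,::-1].astype(np.int32)))
    for w in pix(s,[[612,-.5,84]]):print(w)
E
```

```text
clock: 5.17
tool_pos: [566.0, 268.4, 202.0]
eef_rot: [2.016, -2.409, -0.0]
force: [-0.1, 0.1, -3.7]
opening: 18.1
top0 164 324.5853658536585 211.1219512195122 ((324.5883483886719, 211.15008544921875), (14.335705757141113, 14.682090759277344), 15.209226608276367) [613.4  -3.1  82. ] [613.3  -3.1  82. ]
((328.51922607421875, 192.9038543701172), (57.8542594909668, 71.38628387451172), 11.309932708740234)
[323.5909904 211.6035615]
scene0 123 257.4878048780488 205.01626016260164 ((258.9297180175781, 201.88458251953125), (16.706165313720703, 22.307327270507812), 53.79824447631836) [605.5  -4.4  82. ] [594.3  -8.5  82. ]
((247.16932678222656, 223.39309692382812), (60.02971267700195, 76.13850402832031), 57.7243537902832)
[257.10034049 206.52405663]
```

```bash

python3 -m jog '[[[0,15,6,0,0,0,0],[0,30,6,0,0,0,0],[0,34,6,0,0,0,0],[0,34,6,0,0,0,0],[0,34,5,0,0,0,0]]]'
python3 -m jog '[[[0,25,5,0,0,0,0],[0,15,0,0,0,0,0],[0,0,0,0,0,0,0],[0,0,0,0,0,0,0],[0,0,0,0,0,0,0]]]'
python3 - <<'E'
from h import *
p=sense();print(p['tool_pos'],p['force'],R.from_rotvec(p['eef_rot']).as_matrix().round(3))
snap("wrist","pics/w3.png",scale=1.42)
E
```

```text
clock: 5.58
tool_pos: [510.9, 127.5, 201.8]
eef_rot: [2.016, -2.409, -0.0]
force: [1.4, -1.1, -4.0]
opening: 17.6
clock: 6.0
tool_pos: [500.8, 90.8, 202.3]
eef_rot: [-2.017, 2.407, -0.0]
force: [-0.2, -0.6, -3.1]
opening: 17.4
[500.76273941  90.76454594 202.329613  ] [-0.19032866 -0.57154771 -3.05176872] [[-0.175 -0.985  0.001]
 [-0.985  0.175  0.   ]
 [-0.001 -0.001 -1.   ]]
```

View pics/w3.png

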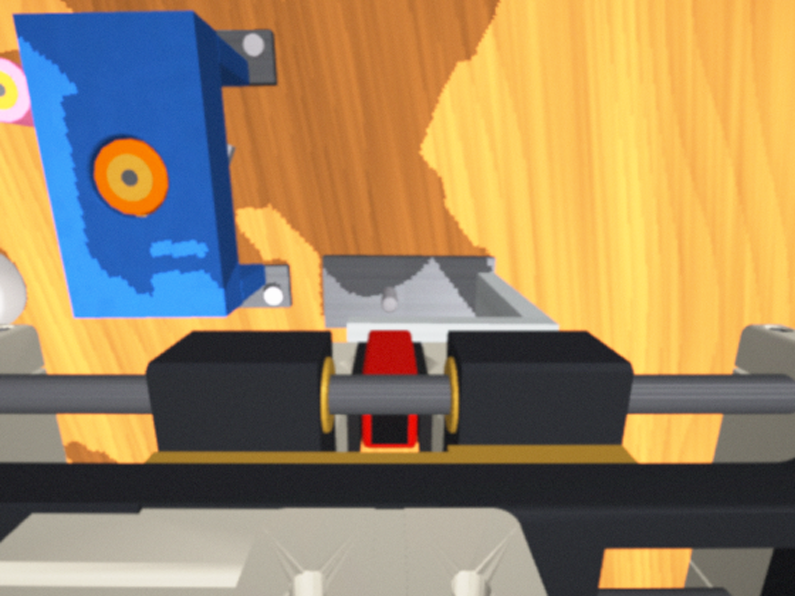

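```bash
python3 - <<'E'
from h import *
s=load("pics/w3.png");p=sense();m=R.from_rotvec(p['eef_rot']).as_matrix()
f=lambda u,v,z:ray(s,u/1.42,v/1.42,z)
t=lambda X:(m.T@(X-p['tool_pos'])).round(1)
C=[f(*c,84) for c in((15,14),(193,12),(227,316),(76,317))]
print([c.round(1) for c in C]); 
ang=lambda a,b:np.degrees(np.arctan2(*(b-a)[1::-1])).round(1)
print("yaw x",ang(C[1],C[0]),ang(C[2],C[3]),"y-90",ang(C[1],C[2])-90,ang(C[0],C[3])-90, "center",np.mean(C,0))
P=f(130.5,177,82);print("piston",P,t(P)); print("pin",f(390,298,47),t(f(390,298,47)))
B=[f(273,296,8),f(254,44,8)];print("bolts",B,ang(B[1],B[0])-90)
F=[f(u,v,17) for u,v in((323,257),(323,325),(492,257))];print("foot",F,ang(F[2],F[0]),ang(F[0],F[1])-90)
E
```

```text
[array([636.8, -77.1,  84. ]), array([559.9, -63.7,  84. ]), array([582.4,  72.4,  84. ]), array([659.8,  59.3,  84. ])]
yaw x -9.9 -9.7 y-90 -9.400000000000006 -9.599999999999994 center [609.72869557  -2.27589086  84.        ]
piston [610.20205515  -2.64245311  82.        ] [  73.1 -124.1  120.2]
pin [499.67196494  87.18856282  47.        ] [  3.9   0.4 155.2]
bolts [array([580.97813615,  81.65183069,   8.        ]), array([554.3446614 , -72.41342372,   8.        ])] -9.799999999999997
foot [array([539.36482688,  59.90845251,  17.        ]), array([549.38506257, 105.69342675,  17.        ]), array([430.34877687,  79.26345165,  17.        ])] -10.1 -12.299999999999997
```

```bash

python3 -m jog '[[[0,20,-4,2,0,0,-0.3],[0,25,-5,0,0,0,0],[0,18,-4,0,0,0,0],[0,10,-1.3,0,0,0,0],[0,0,0,0,0,0,0]]]'
python3 -m jog '[[[0,0,-15,0,0,0,0],[0,0,-20,0,0,0,0],[0,0,-15,0,0,0,0],[0,0,0,0,0,0,0],[0,0,0,0,0,0,0]]]'
python3 - <<'E'
from h import *
p=sense();m=R.from_rotvec(p['eef_rot']).as_matrix()
print(p['tool_pos'],p['force'],m.T@(np.array([610.6,-2,200])-p['tool_pos']))
E
```

```text
clock: 6.47
tool_pos: [501.9, 15.1, 199.9]
eef_rot: [2.024, -2.402, -0.0]
force: [-0.6, 2.4, -4.1]
opening: 17.7
clock: 6.88
tool_pos: [551.8, 8.3, 199.5]
eef_rot: [2.025, -2.401, -0.001]
force: [0.1, 0.4, -4.7]
opening: 17.6
[551.78099056   8.29058144 199.51377008] [ 0.1211884   0.35410208 -4.65668825] [  0.21926146 -59.71164749  -0.52861728]
```

```bash

python3 -m jog '[[[0,0,-15,0,0,0,0],[0,0,-20,0,0,0,0],[0,0,-15,0,0,0,0],[0,0,-9.7,0,0,0,0],[0,0,0,0,0,0,0]]]'
python3 -m jog '[[[0,6.2,0,-3,0,0,0],[0,0,0,-2,0,0,0],[0,0,0,0,0,0,0],[0,0,0,0,0,0,0]]]'
python3 -m jog '[[[0,0,0,-1,0,0,0],[0,0,0,0,0,0,0],[0,0,0,0,0,0,0]]]'
python3 -m jog '[[[0,0,0,-1,0,0,0],[0,0,0,0,0,0,0],[0,0,0,0,0,0,0]]]'
python3 -m jog '[[[0,0,0,-1,0,0,0],[0,0,0,0,0,0,0],[0,0,0,0,0,0,0]]]'
```

```text
clock: 7.3
tool_pos: [611.1, -2.1, 199.7]
eef_rot: [2.026, -2.401, 0.0]
force: [0.0, -0.0, -4.6]
opening: 17.8
clock: 7.63
tool_pos: [608.4, -8.7, 205.7]
eef_rot: [-2.025, 2.401, -0.0]
force: [0.2, -0.8, -4.9]
opening: 17.5
clock: 7.88
tool_pos: [608.8, -8.6, 206.3]
eef_rot: [-2.026, 2.401, -0.0]
force: [-0.7, -0.1, -3.9]
opening: 17.7
clock: 8.13
tool_pos: [608.9, -8.7, 207.2]
eef_rot: [-2.026, 2.401, -0.0]
force: [0.0, -0.8, -3.8]
opening: 17.7
clock: 8.38
tool_pos: [609.0, -8.7, 208.2]
eef_rot: [-2.026, 2.401, -0.0]
force: [-0.1, 0.4, -3.7]
opening: 17.9
```

```bash

for i in 1 2 3; do python3 -m jog '[[[0,0,0,-1,0,0,0],[0,0,0,0,0,0,0],[0,0,0,0,0,0,0]]]' | grep -E "tool|force"; done
```

```text
tool_pos: [608.9, -8.7, 209.2]
force: [0.8, 0.4, -4.3]
tool_pos: [609.0, -8.7, 210.3]
force: [-0.2, 0.5, -3.8]
tool_pos: [608.8, -8.7, 211.0]
force: [0.1, -0.1, -4.9]
```

```bash

for i in 1 2 ; do python3 -m jog '[[[0,0,0,-1,0,0,0],[0,0,0,0,0,0,0],[0,0,0,0,0,0,0]]]' | grep -E "tool|force"; done
```

```text
tool_pos: [608.7, -8.7, 211.2]
force: [2.8, 0.2, -15.3]
tool_pos: [608.6, -8.7, 211.4]
force: [5.8, -0.9, -23.0]
```

```bash
g(){ grep -E "tool|force"|tr '\n' ' ';echo; }
python3 -m jog '[[[0,0,0,1,0,0,0],[0,0,0,0,0,0,0],[0,0,0,0,0,0,0]]]' | g
python3 -m jog '[[[0,-0.83,3.1,0,0,0,0],[0,0,0,0,0,0,0],[0,0,0,0,0,0,0]]]' | g
python3 -m jog '[[[0,-2.27,2.27,0,0,0,0],[0,0,0,0,0,0,0],[0,0,0,0,0,0,0]]]' | g
python3 -m jog '[[[0,-3.1,0.83,0,0,0,0],[0,0,0,0,0,0,0],[0,0,0,0,0,0,0]]]' | g
```

```text
tool_pos: [608.6, -8.7, 211.3] force: [3.4, 0.7, -20.9] 
tool_pos: [607.2, -7.6, 211.5] force: [10.1, -4.9, -27.2] 
tool_pos: [605.9, -5.6, 211.6] force: [13.2, -8.5, -28.7] 
tool_pos: [605.5, -2.7, 211.6] force: [13.3, -8.7, -28.9]
```

```bash
g(){ grep -E "tool|force"|tr '\n' ' ';echo; }
python3 -m jog '[[[0,0,0,3,0,0,0],[0,0,0,0,0,0,0],[0,0,0,0,0,0,0]]]' | g
python3 -m jog '[[[0,0,0,-2.3,0,0,0],[0,0,0,0,0,0,0],[0,0,0,0,0,0,0]]]' | g
python3 -m jog '[[[0,0,0,2,0,0,0],[0,-3.1,-0.83,0,0,0,0],[0,0,0,-2,0,0,0],[0,0,0,0,0,0,0],[0,0,0,0,0,0,0]]]' | g
python3 -m jog '[[[0,0,0,2,0,0,0],[0,-2.27,-2.27,0,0,0,0],[0,0,0,-2,0,0,0],[0,0,0,0,0,0,0],[0,0,0,0,0,0,0]]]' | g
python3 -m jog '[[[0,0,0,2,0,0,0],[0,-0.83,-3.1,0,0,0,0],[0,0,0,-2,0,0,0],[0,0,0,0,0,0,0],[0,0,0,0,0,0,0]]]' | g
python3 -m jog '[[[0,0,0,2,0,0,0],[0,0.83,-3.1,0,0,0,0],[0,0,0,-2,0,0,0],[0,0,0,0,0,0,0],[0,0,0,0,0,0,0]]]' | g
```

```text
tool_pos: [604.0, -1.5, 210.5] force: [-0.3, 0.2, -4.3] 
tool_pos: [603.8, -1.4, 211.8] force: [-0.0, 0.1, -8.0] 
tool_pos: [605.4, 1.5, 211.9] force: [-0.9, 0.1, -3.9] 
tool_pos: [607.9, 3.2, 211.6] force: [0.2, -0.6, -4.1] 
tool_pos: [611.1, 3.5, 211.5] force: [0.5, 0.1, -4.2] 
tool_pos: [614.0, 2.1, 211.5] force: [0.8, -0.2, -4.5]
```

```bash
g(){ grep -E "tool|force"|tr '\n' ' ';echo; }
python3 -m jog '[[[0,0,0,-0.7,0,0,0],[0,0,0,0,0,0,0],[0,0,0,0,0,0,0]]]' | g
python3 -m jog '[[[0,0,0,-0.7,0,0,0],[0,0,0,0,0,0,0],[0,0,0,0,0,0,0]]]' | g
```

```text
tool_pos: [613.8, 2.1, 211.6] force: [2.5, -1.5, -10.4] 
tool_pos: [613.8, 2.1, 211.8] force: [5.3, -1.1, -18.7]
```

```bash
g(){ grep -E "tool|force"|tr '\n' ' ';echo; }
python3 -m jog '[[[0,0,0,2.5,0,0,0],[0,-0.83,3.1,0,0,0,0],[0,0,0,-2,0,0,0],[0,0,0,0,0,0,0],[0,0,0,0,0,0,0]]]' | g
python3 -m jog '[[[0,0,0,2,0,0,0],[0,0.83,3.1,0,0,0,0],[0,0,0,-2,0,0,0],[0,0,0,0,0,0,0],[0,0,0,0,0,0,0]]]' | g
python3 -m jog '[[[0,0,0,2,0,0,0],[0,2.27,2.27,0,0,0,0],[0,0,0,-2,0,0,0],[0,0,0,0,0,0,0],[0,0,0,0,0,0,0]]]' | g
```

```text
tool_pos: [610.4, 3.6, 212.0] force: [0.7, -0.0, -12.7] 
tool_pos: [608.1, 3.1, 213.2] force: [0.0, 0.4, -3.7] 
tool_pos: [605.3, 1.4, 212.6] force: [0.5, 0.5, -4.1]
```

```bash
g(){ grep -E "tool|force"|tr '\n' ' ';echo; }
python3 -m jog '[[[0,0,0,2.5,0,0,0],[0,-1.28,-0.99,0,0,0,0],[0,0,0,-2.5,0,0,0],[0,0,0,0,0,0,0],[0,0,0,0,0,0,0]]]' | g
python3 -m jog '[[[0,0,0,-1,0,0,0],[0,0,0,0,0,0,0],[0,0,0,0,0,0,0]]]' | g
python3 -m jog '[[[0,0,0,-1,0,0,0],[0,0,0,0,0,0,0],[0,0,0,0,0,0,0]]]' | g
```

```text
tool_pos: [606.6, 2.5, 212.6] force: [-0.5, 0.3, -4.0] 
tool_pos: [606.4, 2.4, 213.5] force: [1.0, -0.1, -4.3] 
tool_pos: [606.4, 2.4, 214.5] force: [0.6, -0.0, -3.4]
```

```bash
g(){ grep -E "tool|force"|tr '\n' ' ';echo; }
python3 -m jog '[[[0,0,0,-1,0,0,0],[0,0,0,-1,0,0,0],[0,0,0,0,0,0,0],[0,0,0,0,0,0,0]]]' | g
python3 -m jog '[[[0,0,0,-1,0,0,0],[0,0,0,0,0,0,0],[0,0,0,0,0,0,0]]]' | g
python3 -m jog '[[[0,0,0,-1,0,0,0],[0,0,0,0,0,0,0],[0,0,0,0,0,0,0]]]' | g
python3 -m jog '[[[0,0,0,-1,0,0,0],[0,0,0,0,0,0,0],[0,0,0,0,0,0,0]]]' | g
```

```text
tool_pos: [606.4, 2.5, 216.5] force: [1.5, -0.2, -3.5] 
tool_pos: [606.3, 2.4, 217.4] force: [-1.1, 0.2, -4.1] 
tool_pos: [606.2, 2.4, 217.7] force: [1.1, 1.0, -11.0] 
tool_pos: [605.8, 2.5, 218.6] force: [1.8, 1.0, -14.1]
```

```bash
g(){ grep -E "tool|force"|tr '\n' ' ';echo; }
for i in 1 2 3 4; do python3 -m jog '[[[0,0,0,-1,0,0,0],[0,0,0,0,0,0,0],[0,0,0,-1,0,0,0],[0,0,0,0,0,0,0]]]' | g; done
```

```text
tool_pos: [605.6, 2.6, 220.7] force: [-1.8, 2.5, -15.8] 
tool_pos: [605.6, 2.5, 222.6] force: [-2.5, 3.3, -21.7] 
tool_pos: [605.8, 2.4, 225.5] force: [-4.1, 3.5, -18.8] 
tool_pos: [606.0, 2.4, 227.5] force: [-4.6, 4.3, -18.1]
```

```bash
g(){ grep -E "tool|force"|tr '\n' ' ';echo; }
for i in 1 2 3 4; do python3 -m jog '[[[0,0,0,-1,0,0,0],[0,0,0,0,0,0,0],[0,0,0,-1,0,0,0],[0,0,0,0,0,0,0]]]' | g; done
```

```text
tool_pos: [605.9, 2.5, 229.5] force: [-4.9, 4.3, -17.1] 
tool_pos: [605.7, 2.5, 231.5] force: [-5.8, 4.2, -16.3] 
tool_pos: [606.0, 2.5, 233.8] force: [-1.6, -1.4, -12.7] 
tool_pos: [608.1, 2.2, 237.8] force: [-0.0, -0.1, -4.5]
```

```bash
g(){ grep -E "tool|force"|tr '\n' ' ';echo; }
python3 -m jog '[[[0,0,0,-0.8,0,0,0],[0,0,0,0,0,0,0],[0,0,0,0,0,0,0]]]' | g
python3 -m jog '[[[0,0,0,-0.8,0,0,0],[0,0,0,0,0,0,0],[0,0,0,0,0,0,0]]]' | g
python3 - <<'E'
from h import *
snap("scene","pics/s2.png",crop=(180,120,380,270),scale=4)
print(sense()['opening'],sense()['clock'])
E
```

```text
tool_pos: [607.0, 2.4, 236.9] force: [0.1, 0.5, -4.9] 
tool_pos: [606.5, 2.4, 237.0] force: [-0.7, 0.1, -4.1] 
17.610368277096217 19.7667
```

View pics/s2.png

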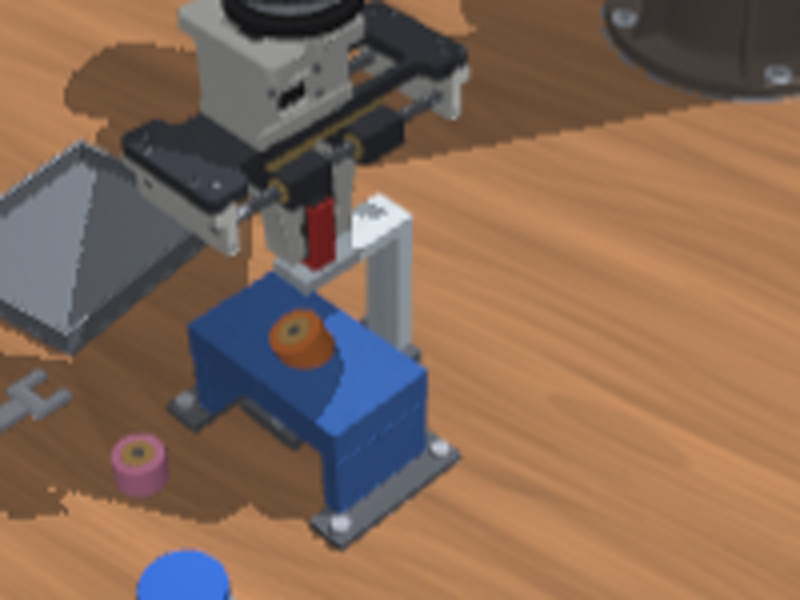

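```bash
g(){ grep -E "tool|force"|tr '\n' ' ';echo; }
for i in 1 2 3; do python3 -m jog '[[[0,0,0,-0.8,0,0,0],[0,0,0,0,0,0,0],[0,0,0,0,0,0,0]]]' | g; done
```

```text
tool_pos: [606.3, 2.4, 237.7] force: [0.2, 0.1, -4.9] 
tool_pos: [606.3, 2.5, 238.5] force: [0.0, -0.2, -4.8] 
tool_pos: [606.3, 2.5, 239.4] force: [-0.7, 0.1, -4.7]
```

```bash
g(){ grep -E "tool|force"|tr '\n' ' ';echo; }
python3 -m jog '[[[0,0,0,0,0,0,0],[0,0,0,2,0,0,0],[0,0,0,2,0,0,0],[0,0,0,2,0,0,0],[0,0,0,0,0,0,0]]]' | g
python3 -m jog '[[[0,0,0,3,0,0,0],[0,0,0,4,0,0,0],[0,0,0,4,0,0,0],[0,0,0,4,0,0,0],[0,0,0,0,0,0,0]]]' | g
python3 -m jog '[[[0,0,0,4,0,0,0],[0,0,0,4,0,0,0],[0,0,0,4,0,0,0],[0,0,0,3,0,0,0],[0,0,0,0,0,0,0]]]' | g
python3 - <<'E'
from h import *
snap("scene","pics/s3.png",crop=(180,120,380,270),scale=4)
print(sense()['tool_pos'],sense()['force'])
E
```

```text
tool_pos: [606.2, 2.3, 232.9] force: [-0.5, 0.3, -3.6] 
tool_pos: [605.8, 2.3, 217.1] force: [0.7, -0.7, -3.9] 
tool_pos: [605.9, 2.4, 202.4] force: [0.0, -0.3, -4.6] 
[606.14398833   2.36847085 202.86428517] [-0.24372079 -0.06213606 -4.73654466]
```

View pics/s3.png

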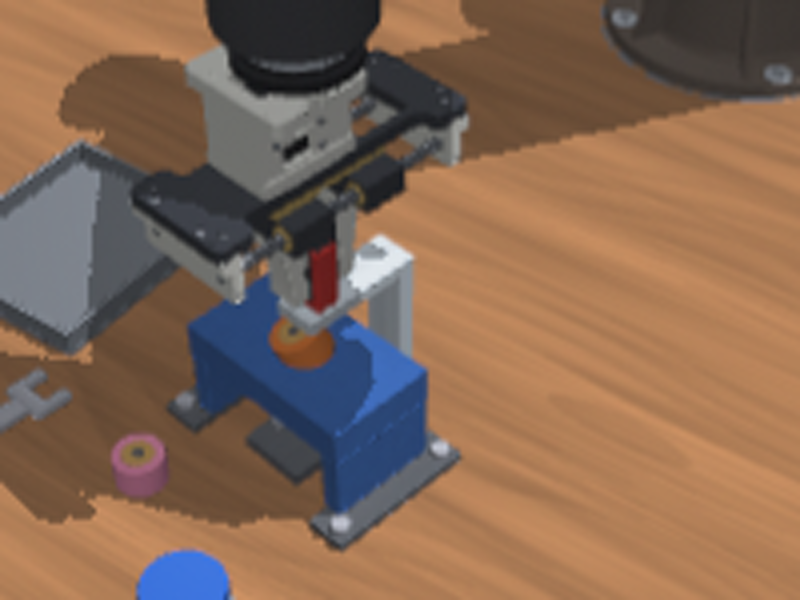

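```bash
g(){ grep -E "tool|force"|tr '\n' ' ';echo; }
python3 -m jog '[[[0,0,10,0,0,0,0],[0,0,20,0,0,0,0],[0,0,25,0,0,0,0],[0,0,25,0,0,0,0],[0,0,20,0,0,0,0]]]' | g
python3 -m jog '[[[0,0,15,0,0,0,0],[0,-15,0,0,0,0,0],[0,-30,0,0,0,0,0],[0,-35,0,0,0,0,0],[0,-35,0,0,0,0,0]]]' | g
python3 -m jog '[[[0,-30,0,0,0,0,0],[0,-20,0,0,0,0,0],[0,0,0,0,0,0,0],[0,0,0,2.5,0,0,0],[0,0,0,0,0,0,0]]]' | g
for i in 1 2 3 4; do python3 -m jog '[[[0,0,0,0.5,0,0,0],[0,0,0,0,0,0,0]]]' | g; done
```

```text
tool_pos: [505.6, 19.2, 203.4] force: [0.6, 0.4, -4.1] 
tool_pos: [512.0, 136.1, 204.3] force: [0.7, -0.1, -3.0] 
tool_pos: [520.0, 184.1, 200.4] force: [-0.9, 0.1, -4.0] 
tool_pos: [520.5, 183.6, 200.4] force: [-1.0, 0.2, -3.8] 
tool_pos: [520.8, 183.9, 200.0] force: [-0.5, 0.3, -4.4] 
tool_pos: [520.9, 184.1, 199.9] force: [-1.5, -1.6, 1.9] 
tool_pos: [520.9, 184.2, 199.9] force: [-3.3, -2.3, 7.0]
```

```bash
g(){ grep -E "tool|force|open"|tr '\n' ' ';echo; }
python3 -m jog '[[[0,0,0,-0.5,0,0,0],[0.4,0,0,0,0,0,0],[0.6,0,0,0,0,0,0],[0.8,0,0,0,0,0,0],[1,0,0,0,0,0,0]]]' | g
python3 -m jog '[[[1,0,0,0,0,0,0],[1,0,0,0,0,0,0],[1,0,0,0,0,0,0],[1,0,0,0,0,0,0],[1,0,0,-10,0,0,0]]]' | g
python3 -m jog '[[[1,0,0,-25,0,0,0],[1,0,0,-30,0,0,0],[1,0,0,-25,0,0,0],[1,10,-7,0,0,0,0],[1,26,-18.4,0,0,0,0]]]' | g
python3 -m jog '[[[1,28,-20,0,0,0,0],[1,30,-21,0,0,0,0],[1,30,-21,0,0,0,0],[1,30,-21,0,0,0,0],[1,14.8,-11,0,0,0,0]]]' | g
python3 -m jog '[[[1,0,0,0,0,0,0],[1,0,0,0,0,0,0],[1,0,0,0,0,0,0]]]' | g
python3 - <<'E'
from h import *
snap("wrist","pics/w4.png",scale=1.42)
print(sense()['tool_pos'],sense()['force'],sense()['clock'])
E
```

```text
tool_pos: [521.0, 184.7, 199.4] force: [0.4, 0.2, -0.2] opening: 39.2 
tool_pos: [519.9, 183.9, 207.9] force: [0.0, -0.0, -0.0] opening: 72.2 
tool_pos: [540.2, 146.6, 292.4] force: [0.2, 0.0, -0.6] opening: 87.8 
tool_pos: [611.1, -5.3, 289.9] force: [1.6, 0.9, 1.1] opening: 87.9 
tool_pos: [609.9, -2.0, 289.6] force: [-1.2, 0.3, 0.2] opening: 87.7 
[609.80105411  -1.58894717 289.65629961] [-0.82364428 -0.26924988 -0.34147278] 25.7
```

View pics/w4.png

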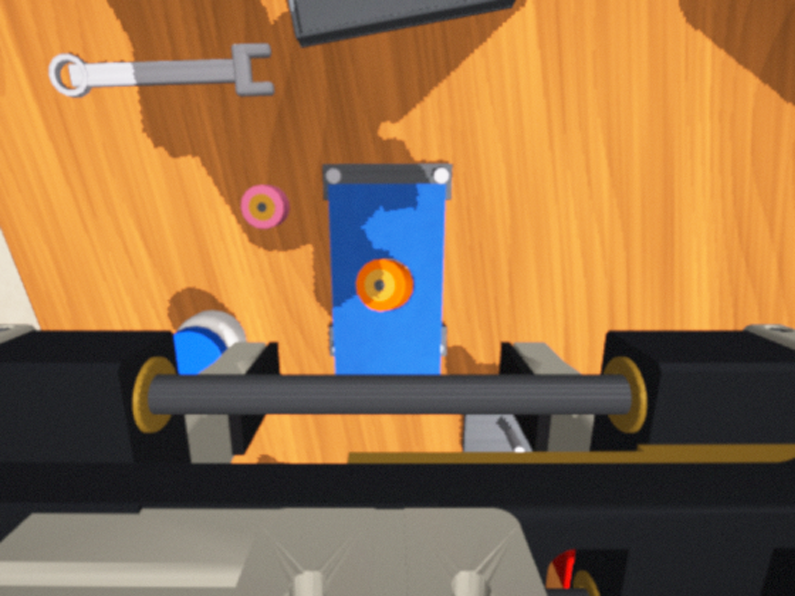

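```bash
python3 - <<'E'
from h import *
s=load("pics/w4.png");p=sense();m=R.from_rotvec(p['eef_rot']).as_matrix()
t=lambda X:(m.T@(X-p['tool_pos'])).round(1)
for n,u,v,z in(("top",379,285,99),("top",379,285,95),("edgeL",356,285,95),("edgeR",413,285,95),("plL",331,285,84),("plR",444,285,84)): print(n,ray(s,u/1.42,v/1.42,z).round(1),t(ray(s,u/1.42,v/1.42,z)))
print(p['tool_pos'],pix(s,[610,-2.5,99])*1.42)
T=load("pics/top0.png")
for u,v in((563,286),(647,288),(645,378),(563,379)): print("tray",ray(T,u/1.42,v/1.42,22).round())
E
```

```text
top [616.   -6.8  99. ] [  4.1  -6.9 190.7]
top [616.2  -5.9  95. ] [  3.2  -7.  194.7]
edgeL [631.8  -8.6  95. ] [  3.2 -22.9 194.7]
edgeR [593.2  -2.   95. ] [  3.2  16.4 194.7]
plL [650.7  -9.3  84. ] [  0.8 -41.6 205.7]
plR [571.1   4.4  84. ] [  0.7  39.2 205.7]
[609.80105411  -1.58894717 289.65629961] [[388.76233037 289.64466728]]
tray [ 648. -191.   22.]
tray [ 648. -342.   22.]
tray [ 487. -337.   22.]
tray [ 482. -192.   22.]
```

```bash
g(){ grep -E "tool|force|open"|tr '\n' ' ';echo; }
python3 -m jog '[[[1,2,-1,25,0,0,0],[1,0,0,38,0,0,0],[1,0,0,38,0,0,0],[1,0,0,25,0,0,0],[1,0,0,11,0,0,0]]]' | g
python3 -m jog '[[[1,0,0,0,0,0,0],[0,0,0,0,0,0,0],[0,0,0,0,0,0,0],[0,0,0,0,0,0,0],[0,0,0,0,0,0,0]]]' 15 | g
for i in 1 2; do python3 -m jog '[[[0,0,0,0,0,0,0],[0,0,0,0,0,0,0],[0,0,0,0,0,0,0],[0,0,0,0,0,0,0]]]' | g; done
```

```text
tool_pos: [608.5, -3.4, 148.9] force: [0.1, 0.3, -0.3] opening: 87.7 
tool_pos: [611.5, -3.9, 154.2] force: [-0.2, 0.2, -0.4] opening: 66.3 
tool_pos: [612.0, -4.3, 153.1] force: [8.1, -3.4, 1.6] opening: 40.3 
tool_pos: [612.7, -4.3, 153.4] force: [4.9, -2.6, 1.4] opening: 37.6
```

```bash
g(){ grep -E "tool|force|open"|tr '\n' ' ';echo; }
python3 -m jog '[[[0,0,0,0,0,0,0],[0,0,0,0,0,0,0],[0,0,0,-1,0,0,0],[0,0,0,-1,0,0,0],[0,0,0,0,0,0,0]]]' 30 | g
for i in 1 2 3; do python3 -m jog '[[[0,0,0,-1.5,0,0,0],[0,0,0,-1.5,0,0,0],[0,0,0,0,0,0,0],[0,0,0,0,0,0,0]]]' | g; done
python3 - <<'E'
from h import *
snap("scene","pics/s5.png",crop=(180,120,380,270),scale=4)
E
```

```text
tool_pos: [612.3, -4.2, 154.8] force: [4.6, -1.3, -1.9] opening: 36.9 
tool_pos: [611.0, -4.0, 157.6] force: [2.5, 1.0, -0.2] opening: 37.0 
tool_pos: [610.3, -4.3, 160.3] force: [0.2, 1.2, -0.9] opening: 36.7 
tool_pos: [610.7, -4.3, 163.5] force: [0.2, -1.0, -1.2] opening: 36.7
```

View pics/s5.png

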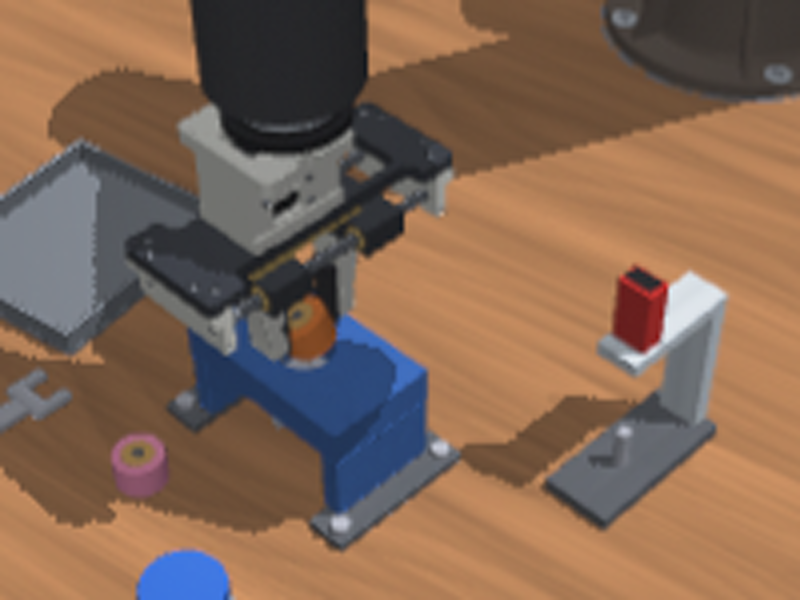

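```bash
g(){ grep -E "tool|force|open"|tr '\n' ' ';echo; }
python3 -m jog '[[[0,0,0,-10,0,0,0],[0,0,0,-15,0,0,0],[0,0,0,-10,0,0,0],[0,15,0,0,0,0,0],[0,28,0,0,0,0,0]]]' | g
python3 -m jog '[[[0,35,0,0,0,0,0],[0,38,0,0,0,0,0],[0,38,0,0,0,0,0],[0,38,0,0,0,0,0],[0,35,0,0,0,0,0]]]' | g
python3 -m jog '[[[0,25,0,0,0,0,0],[0,12.7,0,0,0,0,0],[0,0,0,0,0,0,0],[0,0,0,0,0,0,0],[0,0,0,0,0,0,0]]]' | g
python3 - <<'E'
from h import *
a=snap("wrist","pics/w6.png")["image"][150:300,180:380];b=snapshot("scene")["image"][100:250,100:300]
cv2.imwrite("pics/c6.png",cv2.resize(np.hstack([a,b])[:,:,::-1],None,fx=2,fy=2,interpolation=cv2.INTER_CUBIC))
print(sense()['clock'])
E
```

```text
tool_pos: [604.5, -45.4, 199.8] force: [0.9, -1.2, -1.8] opening: 37.0 
tool_pos: [571.5, -230.2, 198.8] force: [0.5, -0.5, -1.1] opening: 36.7 
tool_pos: [566.2, -264.6, 198.4] force: [0.4, -0.4, -1.1] opening: 37.0 
30.0167
```

View pics/c6.png

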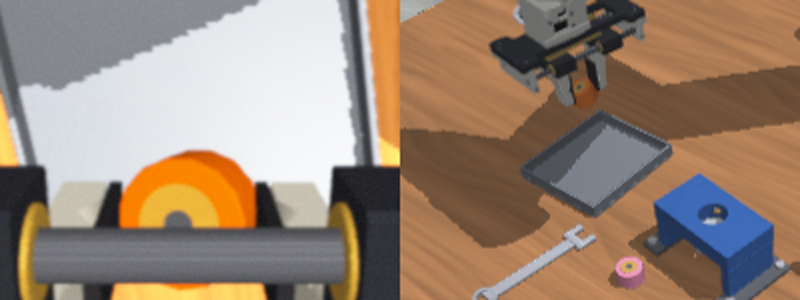

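```bash
g(){ grep -E "tool|force|open"|tr '\n' ' ';echo; }
python3 -m jog '[[[0,-26,0,0,0,6,0],[0,0,0,0,0,6,0],[0,0,0,0,0,6,0],[0,0,0,0,0,6,0],[0,0,0,0,0,0,0]]]' | g
python3 -m jog '[[[0,-8.1,0,18.3,0,0,0],[0,-12.2,0,27.4,0,0,0],[0,-12.2,0,27.4,0,0,0],[0,0,0,0,0,0,0],[0,0,0,0,0,0,0]]]' | g
python3 - <<'E'
from h import *
a=snapshot("wrist")["image"][150:300,180:380];b=cv2.resize(snapshot("scene")["image"][130:230,130:230],(150,150),interpolation=cv2.INTER_CUBIC)
cv2.imwrite("pics/c7.png",cv2.resize(np.hstack([a,b])[:,:,::-1],None,fx=2.2,fy=2.2,interpolation=cv2.INTER_CUBIC))
m=R.from_rotvec(sense()['eef_rot']).as_matrix();print(m.round(2),sense()['tool_pos'])
E
```

```text
tool_pos: [570.6, -236.9, 197.4] force: [-1.3, 0.3, -1.8] opening: 37.2 
tool_pos: [569.8, -239.4, 117.8] force: [-0.8, -0.2, -0.4] opening: 36.8 
[[-0.15 -0.99 -0.07]
 [-0.9   0.17 -0.4 ]
 [ 0.41 -0.   -0.91]] [ 571.61967901 -239.33441275  119.98257236]
```

View pics/c7.png

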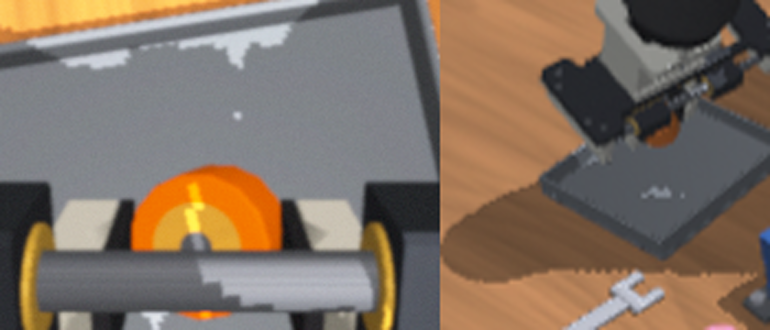

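```bash
g(){ grep -E "tool|force|open"|tr '\n' ' ';echo; }
python3 -m jog '[[[0,-6,0,13.5,0,0,0],[0,-6,0,13.5,0,0,0],[0,-2,0,4.5,0,0,0],[0,0,0,0,0,0,0],[0,0,0,0,0,0,0]]]' 15 | g
for i in 1 2 3; do python3 -m jog '[[[0,-0.6,0,1.4,0,0,0],[0,0,0,0,0,0,0],[0,0,0,0,0,0,0]]]' | g; done
```

```text
tool_pos: [571.1, -239.7, 85.2] force: [0.6, -0.1, -0.4] opening: 37.6 
tool_pos: [570.9, -239.5, 83.1] force: [-0.8, -0.3, -0.8] opening: 37.7 
tool_pos: [570.4, -239.6, 80.8] force: [-0.4, -0.6, -0.9] opening: 37.4 
tool_pos: [570.5, -239.8, 79.6] force: [-0.8, 0.6, 2.6] opening: 37.4
```

```bash
g(){ grep -E "tool|force|open"|tr '\n' ' ';echo; }
python3 -m jog '[[[0,0,0,0,0,0,0],[0,0,0,0,0,0,0]]]' 6 | g
for i in 1 2 3; do python3 -m jog '[[[0,-0.4,0,0.9,0,0,0],[0,0,0,0,0,0,0],[0,0,0,0,0,0,0]]]' | g; done
```

```text
tool_pos: [570.5, -239.7, 79.6] force: [0.4, -1.4, 2.9] opening: 38.7 
tool_pos: [570.1, -239.9, 78.5] force: [-2.1, -0.9, 4.6] opening: 38.4 
tool_pos: [569.6, -239.9, 77.2] force: [-3.3, -1.1, 5.2] opening: 37.8 
tool_pos: [570.3, -239.6, 76.2] force: [-3.6, -0.7, 3.4] opening: 37.5
```

```bash
g(){ grep -E "tool|force|open"|tr '\n' ' ';echo; }
for i in 1 2 3; do python3 -m jog '[[[0,-0.4,0,0.9,0,0,0],[0,0,0,0,0,0,0],[0,0,0,0,0,0,0]]]' | g; done
python3 - <<'E'
from h import *
a=snapshot("wrist")["image"][150:300,180:380];b=cv2.resize(snapshot("scene")["image"][130:230,130:230],(150,150),interpolation=cv2.INTER_CUBIC)
cv2.imwrite("pics/c8.png",cv2.resize(np.hstack([a,b])[:,:,::-1],None,fx=2.2,fy=2.2,interpolation=cv2.INTER_CUBIC))
E
```

```text
tool_pos: [570.5, -239.5, 75.3] force: [-3.6, 0.1, 3.6] opening: 37.0 
tool_pos: [570.5, -239.6, 74.3] force: [-2.6, -0.4, 3.7] opening: 36.9 
tool_pos: [570.5, -239.6, 73.3] force: [-1.9, -0.9, 2.7] opening: 36.5
```

View pics/c8.png

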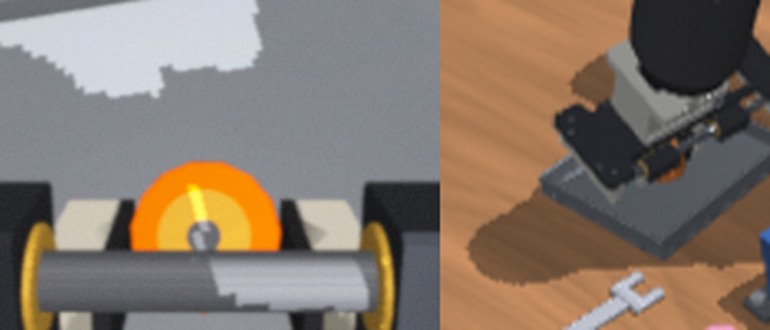

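```bash
g(){ grep -E "tool|force|open"|tr '\n' ' ';echo; }
for i in 1 2 3; do python3 -m jog '[[[0,-0.4,0,0.9,0,0,0],[0,0,0,0,0,0,0],[0,0,0,0,0,0,0]]]' | g; done
```

```text
tool_pos: [570.5, -239.6, 72.3] force: [-3.0, -0.7, 2.3] opening: 36.6 
tool_pos: [570.5, -239.6, 71.3] force: [-2.8, 0.3, 2.8] opening: 35.7 
tool_pos: [570.5, -239.6, 70.4] force: [-2.2, 0.0, 2.1] opening: 35.9
```

```bash
g(){ grep -E "tool|force|open"|tr '\n' ' ';echo; }
python3 -m jog '[[[0.45,0,0,0,0,0,0],[0.5,0,0,0,0,0,0],[0.6,0,0,0,0,0,0],[0.8,0,0,0,0,0,0],[0.8,0,0,0,0,0,0]]]' | g
python3 -m jog '[[[0.8,0,0,0,0,0,0],[0.8,0,0,-8,0,0,0],[0.8,0,0,-20,0,0,0],[0.8,0,0,-30,0,0,0],[0.8,0,0,-35,0,0,0]]]' | g
python3 -m jog '[[[0.8,0,0,-35,0,0,0],[0.8,0,0,-30,0,0,0],[0.8,-20,0,-20,0,0,0],[0.8,-35,0,0,0,0,0],[0.8,0,0,0,0,0,0]]]' | g
python3 - <<'E'
from h import *
t=snap("top","pics/t9.png");s=snapshot("scene")
a=cv2.resize(t["image"][180:290,380:480],(400,440),interpolation=cv2.INTER_CUBIC)
b=cv2.resize(s["image"][130:230,150:241],(400,440),interpolation=cv2.INTER_CUBIC)
cv2.imwrite("pics/c9.png",np.hstack([a,b])[:,:,::-1]);print(sense()['clock'])
E
```

```text
tool_pos: [570.7, -239.5, 70.4] force: [0.4, -0.3, 0.3] opening: 58.4 
tool_pos: [575.5, -202.0, 155.3] force: [1.0, -0.4, -0.1] opening: 70.1 
tool_pos: [592.5, -114.6, 211.0] force: [-0.2, -0.3, -0.9] opening: 70.3 
35.9833
```

View pics/c9.png

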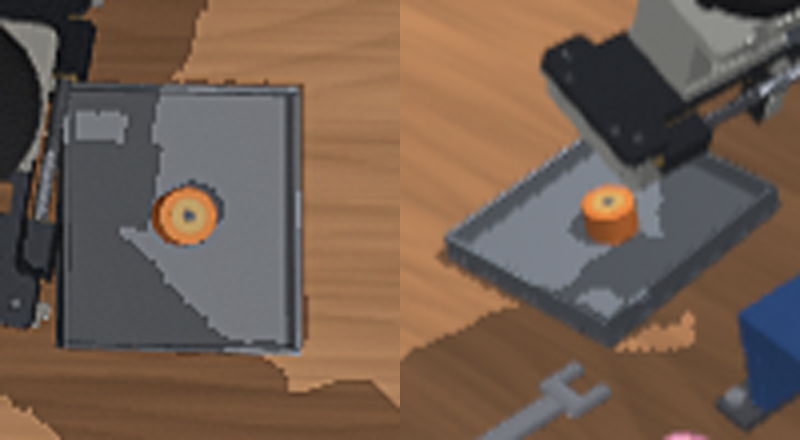

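```bash
python3 -c "
from rig import *
print(finish_job())"
```

```text
the job is handed in; nothing more can be done
None
```

The piston is out and standing upright, brass face up, near the middle of the grey tray. I handed the job in at about 36 s, with no verdict reported.

- **Push-out:** I hooked the rightmost frame under the bridge and found the hole by probing round the 6 mm circle. The pin then pushed the piston up about 22 mm. The highest wrist reading I saw was about 33 N in all, while sliding the pin against the plate. The pushing itself reached about 22 N, both including the frame's 4 N weight.
- **Frame:** It stands on the bench with its handle about 200 mm from the pocket's axis. It was upright and clear of the bridge in the picture taken while I was lifting the piston. I did not check it again after that.
- **Things that went less than cleanly:**
  - The piston sat tilted on the plungers after the push, and it swung about 25° or more in the fingers as it came out.
  - I tilted the tool to compensate and pressed it gently onto the tray floor, with readings under 7 N, until it lay flat. The last top and scene pictures show it flat.
  - Its centre height on the pin was worked out from tool heights, not measured.
  - I viewed 12 pictures against the budget of 10.
- **Bystanders:** I never went near the bottle, jar or wrench, but I did not measure their final positions.

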